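# Feed the mould plate out to the gauge and hold it

### The job

Slide the aluminium mould plate along the deck of the feed stand, without lifting it off, in between the two guide cheeks and on out over the stand's outer edge until its front edge is level with the tip of the gauge's pointer. Out there the plate is front-heavy and would tip off, so finish while still holding it by the robot's fingers, flat on the deck and still, with the front edge at the pointer. Do not let the plate tip or touch the gauge, and leave the other things on the table as they are.

Things in the scene. Friction and masses are not known exactly. Their poses are not given: they have to be found in the camera images.
- plate: mould plate: loose flat aluminium plate 240 (x) x 90 (y) x 8 mm, about 0.55 kg, lying on the stand's deck behind the guide, up to 30 mm off its middle line and turned up to 0.2 rad. Origin: middle of its underside; +x points to its front end, which goes out first. Centre of mass about 14 mm ahead of the origin. A steel insert 60 x 60 x 14 mm is fixed on top, 70 mm ahead of the origin
- plate_nose (a point): middle of the plate's front edge, at its underside (120 mm ahead of the plate's origin)
- plate_grip (a point): middle of the black grip block fixed on the plate's rear, 95 mm behind the plate's origin and 29 mm above its underside. The block is 20 mm (plate's x) by 40 mm (y); its top is 21 mm above this point, the plate's top face 21 mm below
- stand: feed stand, fixed: flat dark steel deck 380 (x) x 220 (y) mm, its top 70 mm above the table, on two blue side plates. Origin: at table height below the middle of the deck's outer edge; +x points outward, the way the plate is fed; the deck runs from x = -380 mm to 0, its middle line is y = 0. The guide stands on its outer end
- guide (a point): middle of the guide's mouth, on the deck, at the stand's x = -60 mm, y = 0. From here to the outer edge two steel cheeks, 14 mm high and 12 mm thick, stand either side, their inner faces 94 mm apart (plate 90 mm), open above; behind this point they flare outward over 33 mm as a lead-in, to about 61 mm either side
- gauge: gauge, fixed on the table beyond the stand's outer edge, at the -y side of the plate's path: square dark base, steel post and a thin level arm ending in a point across the path. Origin: on the table below the tip; axes parallel to the stand's. Base (50 mm square) and post stand 60 mm from the tip towards -y; 90 mm high
- gauge_tip (a point): point of the gauge's pointer, 79 mm above the table, 10 mm beside the edge of the plate as it passes. The plate's front edge must end level with it, measured along the stand's x. It lies 135 to 160 mm beyond the stand's outer edge
- scrap_tray: not part of the job: grey open plastic tray 120 x 100 x 28 mm, on the table below the place where the plate will overhang; origin under its centre
- ferrule: not part of the job: small stepped brass ferrule, 24 mm diameter, 36 mm high, standing on the stand's deck outside one guide cheek; origin at its underside
- scraper: not part of the job: screwdriver-shaped hand tool lying on the table; its origin is on its underside, near the middle
- jar: not part of the job: jar with a blue cap and a pale label, 64 mm diameter, 110 mm high, standing on the table; origin at its underside
- spray_can: not part of the job: plain aluminium can, 60 mm diameter, 160 mm high, standing on the table; origin at its underside
- wrench: not part of the job: steel wrench lying on the table; its origin is on its underside, near the middle
- mug: not part of the job: white mug, 80 mm diameter, 90 mm high, standing on the table; origin at its underside
Mind the look-alikes: they are no part of the job. Of the things shaped like the scrap_tray, the grey one is meant.

How it is judged:
By the outcome, as a careful person would: the job done as asked, in the order asked, and still so for the second after the job is handed in, while the arm keeps its last pose, push and grip.
It also fails if it takes over 43 s, if anything falls off the work surface, if the arm or the gripper's body presses on something with over 40 N, if the wrist force passes 120 N, or if a joint passes its speed limit or range.

### The arm

A 6-joint arm with a two-finger parallel gripper is mounted at the origin on the work surface. World frame = base frame: x ahead of the robot, y to its left, z up, the work surface at z = 0. Lengths are in mm, angles in rad, forces in N, time in s.
With the tool pointing down it reaches from about 275 to 725 mm from the base axis. Payload 15.9 kg.
Tool frame: the origin (TCP) lies between the finger pads; the fingertips stand 25 mm ahead of it and the grasp point (between the pads) lies 6 mm ahead of it (tip_reach is the distance from the TCP to the fingertips, in mm); z points along the fingers, y is the line along which they close (so a half turn about z gives the same grasp; the last joint's range is limited). The gripper opens to 85 mm and grips with 20 to 120 N. Pads are 22 mm wide; open, the fingers measure 114 mm over their backs; the gripper's body (76 mm by 85 mm) begins 54 mm behind the grasp point. The pads swing forward as they close: fully open they stand 13 mm farther back than shut.
Start: joints at [1.232, 0.213, -0.034, 1.323, 0, 1.571], TCP at [166.171, 471.564, 256.306] pointing down, gripper open.
Joint ranges: [-2.98, 2.98], [-0.74, 1.72], [-1.14, 1.35], [-2.1, 2.04], [-1.57, 1.44], [-3.14, 3.14]. Speed limits (rad/s): [1.89, 1.89, 2.39, 2.57, 3.14, 3.14].

### API

Orientations are given as a unit quaternion [x, y, z, w].
In Python, from bench import state, snapshot, camera_model, hand_in, tip_reach gives the robot as it stands. The module is installed in compiled form; this text tells all that it offers.
- The arm moves only by the tool drive_tool, never from a script. Its argument "motion" is a list of rows, each an object with "xyz": the shift along the tool's x, y, z normalised to -1 to 1, where 1 is 0.25 m, a list of three; "rot": the turn, a rotation vector about the tool's x, y, z normalised to -1 to 1, where 1 is pi rad, a list of three; "claw": the opening, from -1 (shut) to 1 (fully open). In form: [{"xyz": [x, y, z], "rot": [rx, ry, rz], "claw": claw}, ...]. A call has 1 to 20 rows; each row shifts and turns the commanded pose from where the row before left it, along the tool's axes as they then stand; what a row does not reach is not made up. A row lasts 1/8 s, in which the tool goes at most 62.5 mm and 10.7 degrees, less where a joint would pass 70% of its speed; a pose out of reach is approached as far as the arm can. A call with a number of a shift or a turn outside -1 to 1 is refused whole. A call with a gripper value outside its range is refused whole. The fingers move at their own pace and stop on an object; "force" is the grip in N (left out, the last holds). Time passes only in rows, so rows that do not move let the fingers close. It gives the time, the measured TCP pose, the force, the opening and the grip force at its end, in the units of the state.
- state(): the state, without advancing time (a new reading comes with each control period).
- snapshot(name): name is "side" or "top" or "wrist"; returns the picture (400x640x3 uint8, blue, green, red); there is no depth.
- camera_model(name): a dict with "fov_y" (degrees; the focal length in pixels is half the picture's height over the tangent of half this angle, whatever the lens; pixels are square), "cx", "cy" (the principal point, pixels), "dist_coeffs" ([k1, k2, p1, p2, k3] as OpenCV has them; the pictures are not rectified), "R" (3x3) and "t" (3): a world point X has camera coordinates R X + t; the wrist camera has in their place "mount" (4x4, takes a point from camera to tool coordinates, whose origin is the TCP and whose axes are the flange's). Camera axes: x right, y down, z forward; pixel columns grow to the right and rows downward; lengths in mm; the calibration is good to about 2 mm. A picture is of the moment at which its call begins: read the wrist's pose just before it. camera_model takes no time and is no camera call.
- hand_in(): hands the job in; it is judged then, once.
The state is a dict: "time_s": time; "q": joint angles; "qvel": joint speeds; "joint_torque": joint torques, N m; "tool_pos": TCP position; "ee_rot": TCP orientation; "wrist_force": force on the tool from outside, world axes, zero at the start; "wrist_torque": the same for the moment, N m; "opening": finger opening in mm; "finger_force": force on a finger pad.
Only numpy, scipy, OpenCV 4.12 (cv2) and the standard library are available. Lean on these libraries where they do the work, as an engineer would, in place of code of your own. Each camera call takes 0.05 s, during which the arm holds its last target. There are 200 camera calls.

## Working session

There is one attempt and no reset: what is moved stays moved. The work goes in short steps, Python scripts to look and compute and a tool call to move; the robot and the scene stay as the last step left them, time stands still between calls to the robot, and variables do not carry over. Pictures are saved under pics/ and viewed, at most 10 in all, crops included, and the job is handed in when it is done.

Besides the shell and the picture viewer there is one more tool, called as a command line: name --argument value ..., lists and objects as JSON in quotes. drive_tool: Moves the arm, as the interface text tells. Its arguments: {"type":"object","properties":{"motion":{"type":"array","items":{"type":"object","properties":{"xyz":{"type":"array","items":{"type":"number","minimum":-1,"maximum":1}},"rot":{"type":"array","items":{"type":"number","minimum":-1,"maximum":1}},"claw":{"type":"number"}}}},"force":{"type":"number"}},"required":["motion"]}

```bash
mkdir -p pics
cat > h.py <<'E'
import numpy as np,cv2
from bench import *
from scipy.spatial.transform import Rotation as Rn
def K(m):
    f=200/np.tan(np.radians(m['fov_y'])/2); return np.array([[f,0,m['cx']],[0,f,m['cy']],[0,0,1.]])
def ext(n,s=None):
    m=camera_model(n)
    if 'R' in m: return m,np.array(m['R']),np.array(m['t'])
    s=s or state(); T=np.eye(4);T[:3,:3]=Rn.from_quat(s['ee_rot']).as_matrix();T[:3,3]=s['tool_pos']
    W=np.linalg.inv(T@np.array(m['mount'])); return m,W[:3,:3],W[:3,3]
def cast(n,px,z,s=None):
    m,R,t=ext(n,s); p=np.array(px,float).reshape(-1,1,2)
    u=cv2.undistortPoints(p,K(m),np.array(m['dist_coeffs'],float))[:,0]
    d=np.c_[u,np.ones(len(u))]@R; c=-R.T@t
    return c+d*((z-c[2])/d[:,2])[:,None]
def proj(n,X,s=None):
    m,R,t=ext(n,s); return cv2.projectPoints(np.array(X,float).reshape(-1,3),cv2.Rodrigues(R)[0],t,K(m),np.array(m['dist_coeffs'],float))[0][:,0]
E
python3 - <<'E'
from h import *
s=state();print(s)
for n in('top','side','wrist'):
    cv2.imwrite(f'pics/{n}0.png',snapshot(n));m=camera_model(n);print(n,m['fov_y'],m['dist_coeffs'])
    if n!='wrist':print(-np.array(m['R']).T@m['t'])
    else: print(m['mount'])
a=cv2.imread('pics/top0.png');b=cv2.imread('pics/side0.png')
E
```

```text
{'time_s': 0.0, 'q': array([ 1.23200968e+00,  2.13401315e-01, -3.50713682e-02,  1.32349493e+00,
       -1.76110454e-05,  1.57079703e+00]), 'qvel': array([-5.13310281e-04, -5.86761945e-05,  5.03983624e-04, -7.02279985e-04,
        2.26750724e-04,  1.56463023e-03]), 'joint_torque': array([ 2.47837270e-04, -6.86156487e+01,  4.87122273e+01,  1.72758132e-02,
       -2.86249190e-05,  1.49030433e-05]), 'tool_pos': array([166.0711178 , 471.27909899, 255.78871158]), 'ee_rot': array([ 1.68584699e-01,  9.85686997e-01, -5.78744951e-04, -9.00505078e-05]), 'wrist_force': array([-0.63688584, -0.01049157, -0.49704765]), 'wrist_torque': array([ 0.00629857,  0.04239834, -0.0260765 ]), 'finger_force': 0.0, 'opening': 85.20507110201201}
top 52.74461961850298 [-0.09338536  0.          0.          0.          0.        ]
[ 450.63203162  -28.40223064 1375.29679036]
side 52.562752870594096 [-0.02642973  0.          0.          0.          0.        ]
[378.74102244 610.74460608 927.12560723]
wrist 61.01177915295282 [0.00774979 0.         0.         0.         0.        ]
[[ 4.03149092e-04 -9.53840841e-01 -3.00312317e-01  7.79127397e+01]
 [ 9.99999586e-01  1.39611126e-04  8.99004523e-04  6.13667630e-01]
 [-8.15580289e-04 -3.00312555e-01  9.53840502e-01 -1.18810246e+02]
 [ 0.00000000e+00  0.00000000e+00  0.00000000e+00  1.00000000e+00]]
```

View pics/top0.png

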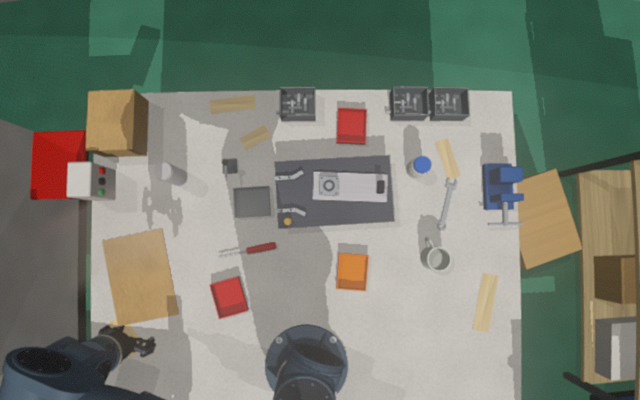

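View pics/side0.png

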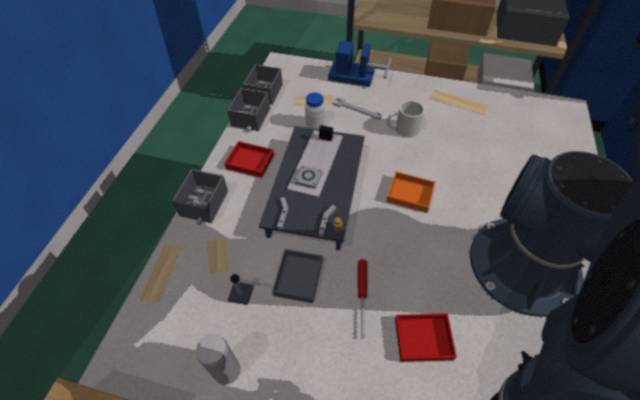

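Top view: the stand's deck spans about (277–395, 157–227) and its outer edge faces left. The plate's grip block is at (380,187) and its insert at (328,185). The gauge base is at (230,167) with the tip near (247,170), and the grey tray is at (253,202). The ferrule is at (287,221). The lone dark-grey flat tray at the stand's outer edge is the scrap tray; the others are red or orange. The deeper dark boxes at the far edge are something else.

Run:
```python
from h import *
print('deck',cast('top',[(276.5,157.5),(391,155),(395,219),(278,227)],70).round(0).tolist())
print('block',cast('top',[(380,187)],120).round(0),'insert',cast('top',[(328,185)],92).round(0))
print('side block',cast('side',[(326,130)],120).round(0),'insert',cast('side',[(307,178)],92).round(0))
print('gauge',cast('top',[(230,167),(247,170)],79).round(0),cast('side',[(270,284)],79).round(0))
a=cv2.imread('pics/top0.png')[140:250,210:410];cv2.imwrite('pics/c1.png',cv2.resize(a,None,fx=4,fy=4,interpolation=2))
```

```text
deck [[695.0, 89.0, 70.0], [700.0, -287.0, 70.0], [489.0, -295.0, 70.0], [467.0, 85.0, 70.0]]
block [[ 589. -240.  120.]] insert [[600. -78.  92.]]
side block [[ 588. -237.  120.]] insert [[599. -70.  92.]]
gauge [[664. 239.  79.]
 [653. 184.  79.]] [[598. 246.  79.]]
```

View pics/c1.png

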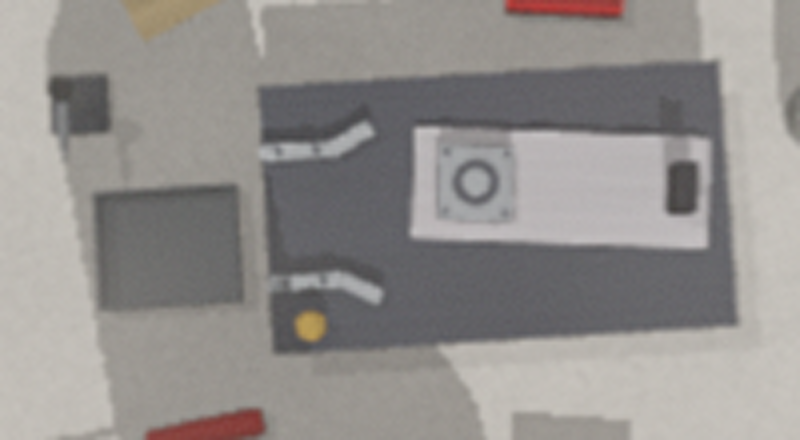

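The gauge tip is at crop (65,140), which is top-image px (226,175). I'll move to a viewing pose.

drive_tool --motion '[{"xyz": [-0.209,-0.084,-0.03],"rot": [0,0,0],"claw": 1},{"xyz": [-0.209,-0.084,-0.03],"rot": [0,0,0],"claw": 1},{"xyz": [-0.209,-0.084,-0.03],"rot": [0,0,0],"claw": 1},{"xyz": [-0.209,-0.084,-0.03],"rot": [0,0,0],"claw": 1},{"xyz": [-0.209,-0.084,-0.03],"rot": [0,0,0],"claw": 1},{"xyz": [-0.209,-0.084,-0.03],"rot": [0,0,0],"claw": 1},{"xyz": [-0.209,-0.084,-0.03],"rot": [0,0,0],"claw": 1},{"xyz": [-0.209,-0.084,-0.03],"rot": [0,0,0],"claw": 1},{"xyz": [-0.209,-0.084,-0.03],"rot": [0,0,0],"claw": 1},{"xyz": [-0.209,-0.084,-0.03],"rot": [0,0,0],"claw": 1},{"xyz": [0,0,0],"rot": [0,0,0.0536],"claw": 1},{"xyz": [0,0,0],"rot": [0,0,0.0536],"claw": 1},{"xyz": [0,0,0],"rot": [0,0,0.0536],"claw": 1},{"xyz": [0,0,0],"rot": [0,0,0.0536],"claw": 1},{"xyz": [0,0,0],"rot": [0,0,0.0536],"claw": 1},{"xyz": [0,0,0],"rot": [0,0,0.0536],"claw": 1},{"xyz": [0,0,0],"rot": [0,0,0.0536],"claw": 1},{"xyz": [0,0,0],"rot": [0,0,0],"claw": 1},{"xyz": [0,0,0],"rot": [0,0,0],"claw": 1}]'

```text
time_s: 2.52
tool_pos: [589.1, 99.8, 331.2]
ee_rot: [0.687, 0.727, -0.0, -0.0]
wrist_force: [-0.1, -0.1, 0.1]
opening: 85.2
finger_force: 0.0
```

Run:
```python
from h import *
import pickle
s=state();print(s['time_s'],s['tool_pos'],s['q'],Rn.from_quat(s['ee_rot']).as_matrix().round(3).tolist())
i=snapshot('wrist');cv2.imwrite('pics/w1.png',i);pickle.dump(s,open('s1.pkl','wb'))
```

```text
2.525 [589.13301335  99.83304591 331.17577422] [ 1.67883640e-01  4.39656516e-01  4.70007103e-01  1.60144360e+00
 -4.26237028e-05  1.68152121e+00] [[-0.057, 0.998, -0.0], [0.998, 0.057, -0.0], [-0.0, -0.0, -1.0]]
```

View pics/w1.png

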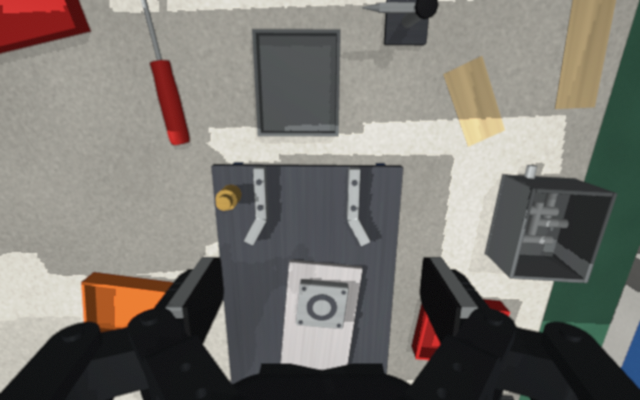

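The wrist picture shows the gauge arm ending near (362,8), the guide cheeks at (259,195) and (354,195), and the deck's outer edge at row ~165. The plate's front edge runs (288,262)–(363,268), and the tray is at (297,82).

Run:
```python
from h import *
i=cv2.imread('pics/w1.png')
g=cv2.resize(i[0:30,345:445],None,fx=8,fy=8,interpolation=2); d=cv2.resize(i[158:250,210:410],None,fx=4,fy=4,interpolation=2)
cv2.imwrite('pics/c2.png',np.vstack([g[:224],d]))
```

```text
(no output)
```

View pics/c2.png

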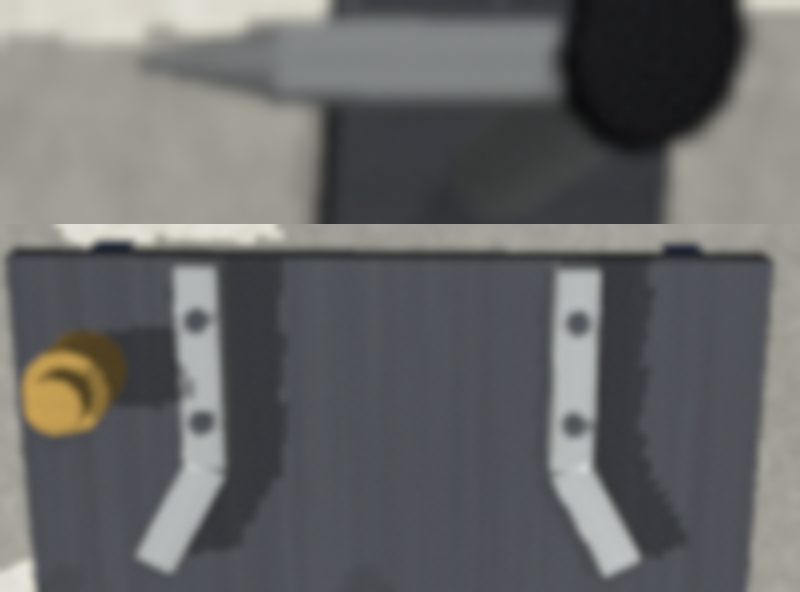

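Run:
```python
from h import *
import pickle
s=pickle.load(open('s1.pkl','rb'))
tip=cast('wrist',[(361.7,7.3)],79,s)[0]
D=cast('wrist',[(212.3,166.5),(402,167)],70,s)
C=cast('wrist',[(263.6,168.6),(265.1,219.1),(348.1,169.1),(347.4,219.1)],84,s)
print(tip.round(1),D.round(1).tolist(),C.round(1).tolist())
print('deckw',np.linalg.norm(D[0]-D[1]),'len',np.linalg.norm(C[0]-C[1]),np.linalg.norm(C[2]-C[3]),'sep',np.linalg.norm(C[0]-C[2]),np.linalg.norm(C[1]-C[3]))
M0=(C[0]+C[2])/2;M1=(C[1]+C[3])/2
ang=lambda v:np.degrees(np.arctan2(v[1],v[0]))
print('ang cheeks',ang(C[0]-C[1]),ang(C[2]-C[3]),ang(M0-M1),'edge normal',ang(D[1]-D[0])+90)
P=cast('wrist',[(289,262),(363,268)],78,s);print('plate front',P.round(1).tolist(),np.linalg.norm(P[0]-P[1]),ang(P[1]-P[0])+90)
# side check of tip
print('top/side pix of tip',proj('top',tip),proj('side',tip),'tip from top',cast('top',[(226,175)],79))
# hough deck sides/plate lines from wrist
g=cv2.cvtColor(cv2.imread('pics/w1.png'),6)
L=cv2.createLineSegmentDetector().detect(g)[0][:,0]
for l in L:
    if np.hypot(l[0]-l[2],l[1]-l[3])>30 and 205<l[0]<410 and 155<l[1]<390:
        z=70 if (l[0]<235 or l[0]>380 or l[1]<168) else (84 if l[1]<240 else 78)
        Q=cast('wrist',[l[:2],l[2:]],z,s); print(l.round(1),z,Q[:,:2].round(1).tolist(),round(ang(Q[1]-Q[0])%180,2))
```

```text
[618.8 254.8  79. ] [[464.4, 85.3, 70.0], [680.8, 97.3, 70.0]] [[525.2, 89.6, 84.0], [527.3, 29.9, 84.0], [618.3, 94.5, 84.0], [622.2, 35.4, 84.0]]
deckw 216.75929749661663 len 59.73201303900182 59.15309152915876 sep 93.21384963084495 95.11972421459983
ang cheeks 92.0371738762966 93.87249859285518 92.95036721459878 edge normal 93.15764672677923
plate front [[556.0, -27.2, 78.0], [647.2, -30.1, 78.0]] 91.25638712405343 88.13935951308486
top/side pix of tip [[225.2249846  180.70919859]] [[260.1313131  285.55356412]] tip from top [[637.43302962 252.37167067  79.        ]]
[281.1 361.9 322.6 369.6] 78 [[549.8, -179.1], [606.8, -188.6]] 170.46
[382.6 371.4 410.2 383.7] 70 [[691.2, -194.7], [732.6, -214.0]] 155.05
[213.1 162.2 293.1 163. ] 70 [[465.5, 90.3], [556.5, 94.8]] 2.79
[225.2 292.2 202.3 343.9] 70 [[474.7, -79.8], [441.6, -162.4]] 68.19
[347.2 361.9 361.9 269.2] 78 [[639.3, -173.8], [646.0, -31.8]] 87.28
[218.9 254.5 210.3 165.5] 70 [[468.2, -26.2], [462.2, 86.3]] 93.08
[409.4 350.2 421.9 291.9] 70 [[723.7, -156.5], [727.4, -64.5]] 87.69
[288.4 262.  280.4 360.8] 78 [[555.3, -27.2
[... 603 characters left out ...]
9], [502.8, 1.6]] 68.7
[346.9 287.6 301.8 283.4] 78 [[629.7, -58.9], [572.9, -56.2]] 177.25
[340.7 328.4 296.9 324.8] 78 [[626.4, -120.3], [569.1, -118.0]] 177.75
[402.9 166.8 388.5 345.5] 70 [[681.8, 97.6], [694.4, -150.4]] 92.9
[350.6 363.  380.6 362.7] 78 [[644.0, -175.3], [684.6, -172.4]] 4.07
[220.3 258.3 223.3 290.7] 70 [[469.8, -31.3], [472.3, -77.7]] 93.09
[249.4 166.1 214.4 166.5] 70 [[506.7, 88.3], [466.8, 85.4]] 4.11
[366.8 279.4 360.2 309.6] 78 [[653.5, -45.7], [649.3, -90.0]] 84.56
[358.6 329.2 352.2 359.4] 78 [[649.9, -120.2], [645.7, -169.3]] 85.15
[345.6 167.  281.9 166.8] 70 [[616.5, 93.5], [543.8, 89.5]] 3.13
[279.7 168.1 279.6 200.6] 84 [[542.8, 91.2], [543.6, 53.4]] 91.08
```

drive_tool --motion '[{"xyz": [-0.1957,-0.0101,0.0463],"rot": [0,0,0],"claw": 1},{"xyz": [-0.1957,-0.0101,0.0463],"rot": [0,0,0],"claw": 1},{"xyz": [-0.1957,-0.0101,0.0463],"rot": [0,0,0],"claw": 1},{"xyz": [-0.1957,-0.0101,0.0463],"rot": [0,0,0],"claw": 1},{"xyz": [-0.1957,-0.0101,0.0463],"rot": [0,0,0],"claw": 1},{"xyz": [-0.1957,-0.0101,0.0463],"rot": [0,0,0],"claw": 1},{"xyz": [-0.1957,-0.0101,0.0463],"rot": [0,0,0],"claw": 1},{"xyz": [0,0,0],"rot": [0,0,0.0328],"claw": 1},{"xyz": [0,0,0],"rot": [0,0,0],"claw": 1},{"xyz": [0,0,0],"rot": [0,0,0],"claw": 1}]'

```text
time_s: 3.82
tool_pos: [589.9, -242.6, 250.5]
ee_rot: [0.723, 0.691, 0.0, 0.0]
wrist_force: [0.5, 0.5, -0.2]
opening: 85.7
finger_force: 0.0
```

Run:
```python
from h import *
import pickle
s=state();print(s['time_s'],s['tool_pos'],Rn.from_quat(s['ee_rot']).as_matrix().round(4).tolist(),tip_reach if not callable(tip_reach) else tip_reach())
i=snapshot('wrist');cv2.imwrite('pics/w2.png',i);pickle.dump(s,open('s2.pkl','wb'))
```

```text
3.825 [ 589.91185884 -242.58286553  250.49497945] [[0.0459, 0.9989, 0.0003], [0.9989, -0.0459, -0.0], [-0.0, 0.0003, -1.0]] 25.0
```

View pics/w2.png

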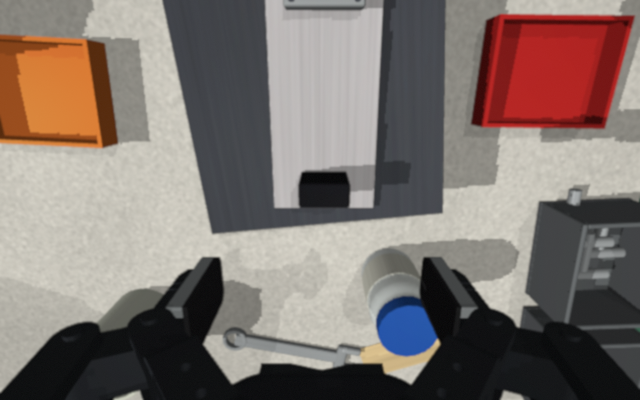

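The grip block is at (300–350, 172–207) with its top face in the lower part. The plate's rear edge is at row ~208, and the jar's cap is at (407,325). I'll measure the block, the plate edges and the jar's clearance.

Run:
```python
from h import *
import pickle
s=pickle.load(open('s2.pkl','rb'));i=cv2.imread('pics/w2.png');g=cv2.cvtColor(i,6)
print(g[165:214,325].tolist()); print(g[195,290:360].tolist())
ang=lambda v:np.degrees(np.arctan2(v[1],v[0]))
print('block top rear/front',cast('wrist',[(300,207),(350,206.5),(300,181),(349.5,181)],120,s).round(1).tolist())
print('base front',cast('wrist',[(303,172),(348.5,172)],78,s).round(1).tolist())
for l in cv2.createLineSegmentDetector().detect(g)[0][:,0]:
    if np.hypot(l[0]-l[2],l[1]-l[3])>25 and 255<l[0]<400 and l[1]<225:
        Q=cast('wrist',[l[:2],l[2:]],78,s); print(l.round(1),Q[:,:2].round(1).tolist(),round(ang(Q[1]-Q[0])%180,2))
print('jar',cast('wrist',[(407,325)],110,s))
```

```text
[183, 182, 178, 163, 139, 116, 88, 47, 16, 7, 8, 8, 10, 7, 11, 8, 8, 10, 14, 18, 23, 25, 26, 26, 27, 26, 26, 26, 26, 25, 27, 25, 27, 26, 27, 27, 25, 27, 27, 26, 25, 33, 48, 62, 66, 67, 67, 67, 70]
[181, 173, 170, 170, 171, 171, 167, 148, 105, 56, 27, 23, 25, 25, 24, 25, 25, 24, 26, 26, 25, 25, 26, 25, 27, 28, 27, 26, 26, 26, 25, 26, 26, 25, 25, 27, 26, 26, 26, 26, 26, 27, 27, 27, 26, 26, 27, 28, 28, 26, 27, 28, 27, 27, 27, 28, 25, 27, 46, 94, 146, 175, 183, 183, 184, 187, 189, 189, 189, 190]
block top rear/front [[572.1, -252.0, 120.0], [611.0, -253.4, 120.0], [573.5, -231.1, 120.0], [611.1, -232.8, 120.0]]
base front [[573.4, -234.2, 78.0], [613.4, -236.0, 78.0]]
[297.5 206.8 299.7 170.6] [[566.3, -266.4], [570.6, -232.9]] 82.79
[300.7 171.7 354.5 167.7] [[571.4, -233.9], [618.8, -232.4]] 1.76
[372.7 206.8 382.8   0.5] [[634.7, -269.5], [642.3, -103.5]] 87.38
[347.6 173.1 349.5 208. ] [[612.6, -237.0], [613.6, -269.7]] 91.85
[264.4   0.5 273.6 205.7] [[552.4, -99.3], [544.8, -264.3]] 87.36
[358.1  10.  286.9   9.6] [[623.5, -109.0], [569.0, -106.3]] 177.11
[284.4   5.2 361.9   5.3] [[567.3, -103.2], [626.4, -106.0]] 177.31
[344.4 206.9 301.9 206.8] [[609.0, -268.4], [570.4, -266.6]] 177.22
[387.3 124.3 383.3 159.4] [[647.0, -196.2], [643.9, -226.2]] 84.15
[392.5  31.8 383.7 121.9] [[650.0, -125.4], [643.9, -194.1]] 84.9
[308.1  18.5 283.1  19.3] [[584.9, -113.1], [565.6, -112.8]] 178.97
jar [[ 661.14117857 -373.33916354  110.        ]]
```

drive_tool --motion '[{"xyz": [-0.001,0.0016,0.143],"rot": [0,0,0],"claw": 1},{"xyz": [-0.001,0.0016,0.143],"rot": [0,0,0],"claw": 1},{"xyz": [-0.001,0.0016,0.143],"rot": [0,0,0],"claw": 1},{"xyz": [-0.001,0.0016,0.143],"rot": [0,0,0],"claw": 1},{"xyz": [0,0,0],"rot": [0,0,0],"claw": 1},{"xyz": [0,0,0],"rot": [0,0,0],"claw": 1}]'

```text
time_s: 4.62
tool_pos: [592.0, -244.1, 109.0]
ee_rot: [0.724, 0.69, 0.0, 0.001]
wrist_force: [0.7, 0.1, 0.5]
opening: 85.5
finger_force: 0.0
```

drive_tool --motion '[{"xyz": [0,0,0],"rot": [0,0,0],"claw": -1},{"xyz": [0,0,0],"rot": [0,0,0],"claw": -1},{"xyz": [0,0,0],"rot": [0,0,0],"claw": -1},{"xyz": [0,0,0],"rot": [0,0,0],"claw": -1},{"xyz": [0,0,0],"rot": [0,0,0],"claw": -1},{"xyz": [0,0,0],"rot": [0,0,0],"claw": -1},{"xyz": [0,0,0],"rot": [0,0,0],"claw": -1},{"xyz": [0,0,0],"rot": [0,0,0],"claw": -1}]' --force 60

```text
time_s: 5.62
tool_pos: [591.7, -244.3, 108.2]
ee_rot: [0.724, 0.689, 0.0, 0.001]
wrist_force: [-1.4, 0.6, 6.9]
opening: 39.3
finger_force: 61.6
```

drive_tool --motion '[{"xyz": [0,0,0],"rot": [0,0,-0.0108],"claw": -1},{"xyz": [0,0,0],"rot": [0,0,-0.0108],"claw": -1},{"xyz": [0,0,0],"rot": [0,0,-0.0108],"claw": -1},{"xyz": [0,-0.0094,0],"rot": [0,0,0],"claw": -1},{"xyz": [0,0,0],"rot": [0,0,0],"claw": -1},{"xyz": [0,0,0],"rot": [0,0,0],"claw": -1}]'

```text
time_s: 6.38
tool_pos: [590.0, -244.5, 108.2]
ee_rot: [0.688, 0.725, 0.001, 0.001]
wrist_force: [4.9, 0.5, 5.3]
opening: 39.6
finger_force: 61.2
```

Run:
```python
from h import *
s=state();print(s['time_s'],s['tool_pos'],s['wrist_force'],s['wrist_torque']);M=Rn.from_quat(s['ee_rot']).as_matrix();print(np.degrees(np.arctan2(M[1,0],M[0,0])),M[2])
ang=lambda v:np.degrees(np.arctan2(v[1],v[0]))
for n,sc in(('wrist',1),('side',1)):
  i=snapshot(n);cv2.imwrite(f'pics/{n}3.png',i)
  g=cv2.cvtColor(i,6)
  for l in cv2.createLineSegmentDetector().detect(g)[0][:,0]:
    if np.hypot(l[0]-l[2],l[1]-l[3])<25: continue
    for z in (78,70):
      Q=cast(n,[l[:2],l[2:]],z,s)
      if 460<Q[0,0]<710 and 460<Q[1,0]<710 and -300<Q[0,1]<110 and -300<Q[1,1]<110:print(n,z,l.round(1),Q[:,:2].round(1).tolist(),round(ang(Q[1]-Q[0])%180,2))
```

```text
6.375 [ 589.96594127 -244.4802831   108.20809021] [4.92491319 0.46905163 5.34468534] [ 0.13917433 -0.64899053 -0.40265422]
93.00095316781572 [-6.25117949e-04  2.36001485e-03 -9.99997020e-01]
wrist 78 [371.9 329.  266.9 329.3] [[618.2, -285.7], [563.2, -288.7]] 3.12
wrist 70 [371.9 329.  266.9 329.3] [[620.0, -292.1], [562.0, -295.2]] 3.12
wrist 78 [497.8 315.6 520.8 333.3] [[682.3, -274.0], [696.6, -284.1]] 144.55
wrist 70 [497.8 315.6 520.8 333.3] [[687.6, -279.7], [702.6, -290.4]] 144.55
wrist 78 [398.8 259.6 409.9 286.6] [[627.4, -244.5], [634.8, -259.3]] 116.62
wrist 70 [398.8 259.6 409.9 286.6] [[629.7, -248.7], [637.5, -264.3]] 116.62
wrist 78 [280.6 236.9 360.6 237.4] [[569.4, -235.4], [607.7, -233.7]] 2.59
wrist 70 [280.6 236.9 360.6 237.4] [[568.6, -239.1], [608.9, -237.3]] 2.59
wrist 78 [231.7 288.1 241.8 263.3] [[545.4, -264.7], [550.7, -250.6]] 69.47
wrist 70 [231.7 288.1 241.8 263.3] [[543.3, -270.0], [548.9, -255.1]] 69.47
wrist 78 [5.912e+02 2.000e-01 5.218e+02 3.191e+02] [[688.1, -128.9], [695.2, -275.4]] 92.77
wrist 70 [5.912e+02 2.000e-01 5.218e+02 3.191e+02] [[693.
[... 4186 characters left out ...]
 167.1] [[637.1, -236.9], [631.2, -123.6]] 92.98
side 78 [327.2 196.6 342.6 134.2] [[533.2, -32.5], [545.8, -275.4]] 92.99
side 70 [327.2 196.6 342.6 134.2] [[534.6, -38.5], [547.4, -283.7]] 92.99
side 78 [295.7 191.5 325.9 196.2] [[619.4, -28.7], [536.8, -33.0]] 2.96
side 70 [295.7 191.5 325.9 196.2] [[621.6, -34.7], [538.3, -39.0]] 2.96
side 78 [361.9 146.9 349.5 209.4] [[479.2, -237.4], [467.0, -6.1]] 93.03
side 70 [361.9 146.9 349.5 209.4] [[480.2, -245.3], [467.8, -11.9]] 93.03
side 70 [349.6 209.7 340.4 248.4] [[467.3, -10.9], [464.7, 109.0]] 91.26
side 78 [334.1 241.2 274.1 230.9] [[483.4, 97.6], [635.3, 105.5]] 3.0
side 70 [334.1 241.2 274.1 230.9] [[484.3, 92.7], [637.8, 100.8]] 3.0
```

The plate is centred on the guide line to within about 0.2 mm and parallel to it: deck middle x=587.0 and plate middle x=586.9 at y=-200, both at 93.0°. I'll advance into the guide.

drive_tool --motion '[{"xyz": [0.07,0,0],"rot": [0,0,0],"claw": -1},{"xyz": [0.07,0,0],"rot": [0,0,0],"claw": -1},{"xyz": [0.07,0,0],"rot": [0,0,0],"claw": -1},{"xyz": [0.05,0,0],"rot": [0,0,0],"claw": -1},{"xyz": [0.05,0,0],"rot": [0,0,0],"claw": -1},{"xyz": [0.05,0,0],"rot": [0,0,0],"claw": -1},{"xyz": [0,0,0],"rot": [0,0,0],"claw": -1}]'

```text
time_s: 7.35
tool_pos: [584.7, -153.8, 108.1]
ee_rot: [0.688, 0.726, 0.0, 0.0]
wrist_force: [-0.4, 5.3, 9.2]
opening: 39.3
finger_force: 61.8
```

```bash
cat > st.py <<'E'
from h import *
s=state();M=Rn.from_quat(s['ee_rot']).as_matrix();p=s['tool_pos']
print(s['time_s'],p.round(2),s['wrist_force'].round(1),s['wrist_torque'].round(2),s['opening'],np.degrees(np.arctan2(M[1,0],M[0,0])))
print('off midline (world x)',p[0]-(586.95-(p[1]+200)*.0524),'along u',p@[-.0523,.9986,0])
E
python3 st.py
```

```text
7.35 [ 584.69 -153.78  108.14] [-0.4  5.3  9.2] [ 0.97  0.23 -0.19] 39.34503944826164 93.04626902485406
off midline (world x) 0.16488480679970507 along u -184.1434784631806
```

drive_tool --motion '[{"xyz": [0.08,0,0],"rot": [0,0,0],"claw": -1},{"xyz": [0.08,0,0],"rot": [0,0,0],"claw": -1},{"xyz": [0.08,0,0],"rot": [0,0,0],"claw": -1},{"xyz": [0.08,0,0],"rot": [0,0,0],"claw": -1},{"xyz": [0.08,0,0],"rot": [0,0,0],"claw": -1},{"xyz": [0,0,0],"rot": [0,0,0],"claw": -1}]'

```text
time_s: 8.1
tool_pos: [579.5, -52.9, 108.2]
ee_rot: [0.688, 0.726, 0.001, 0.0]
wrist_force: [-1.4, 10.1, 9.6]
opening: 39.5
finger_force: 61.8
```

```bash
python3 st.py
python3 - <<'E'
from h import *
cv2.imwrite('pics/w4.png',snapshot('wrist'))
E
```

```text
8.1 [579.5  -52.95 108.18] [-1.4 10.1  9.6] [ 1.72  0.33 -0.23] 39.487547378141095 93.09248635120858
off midline (world x) 0.2559546945464035 along u -83.17880864439161
```

View pics/w4.png

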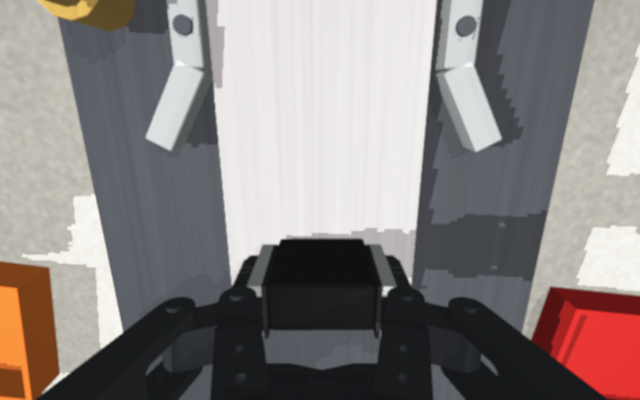

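The plate sits between both cheeks: left cheek inner face ~(208,60) against plate edge ~(214,60), right (437,60) against (434,60). It is still flat. Next I'll advance most of the remainder.

drive_tool --motion '[{"xyz": [0.06,0,0],"rot": [0,0,0],"claw": -1},{"xyz": [0.06,0,0],"rot": [0,0,0],"claw": -1},{"xyz": [0.06,0,0],"rot": [0,0,0],"claw": -1},{"xyz": [0.06,0,0],"rot": [0,0,0],"claw": -1},{"xyz": [0.06,0,0],"rot": [0,0,0],"claw": -1},{"xyz": [0,0,0],"rot": [0,0,0],"claw": -1},{"xyz": [0,0,0],"rot": [0,0,0],"claw": -1}]'

```text
time_s: 9.02
tool_pos: [575.8, 21.2, 108.2]
ee_rot: [0.688, 0.726, 0.001, 0.0]
wrist_force: [0.2, 7.5, 8.8]
opening: 39.1
finger_force: 61.8
```

```bash
python3 st.py
python3 - <<'E'
from h import *
a=snapshot('side');t=snapshot('top');cv2.imwrite('pics/side5.png',a);cv2.imwrite('pics/top5.png',t)
c=cv2.resize(a[225:310,215:345],None,fx=6,fy=6,interpolation=2)[:,:800]; 
t=cv2.resize(t[150:222,215:300],None,fx=6,fy=6,interpolation=2)
cv2.imwrite('pics/c5.png',c); cv2.imwrite('pics/c5t.png',t); print(c.shape,t.shape)
E
```

```text
9.025 [575.76  21.17 108.18] [0.2 7.5 8.8] [ 1.18  0.29 -0.14] 39.14620440242017 93.04200674704444
off midline (world x) 0.39541201683357485 along u -8.976524602606007
(510, 780, 3) (432, 510, 3)
```

View pics/c5.png

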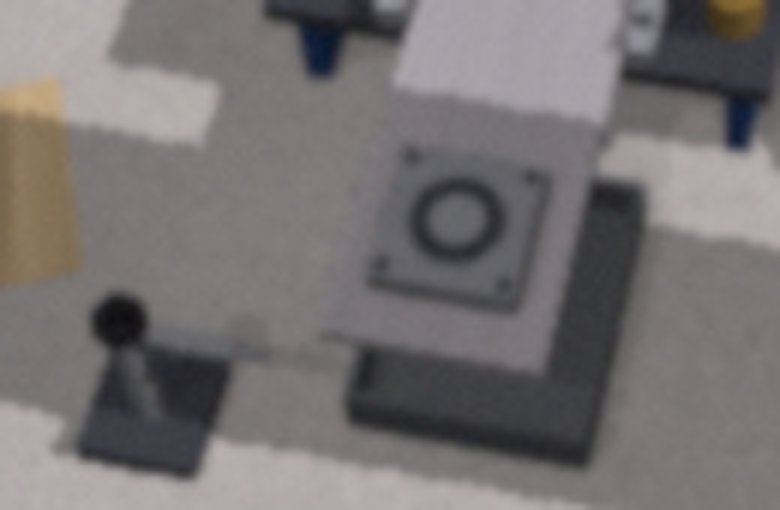

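View pics/c5t.png

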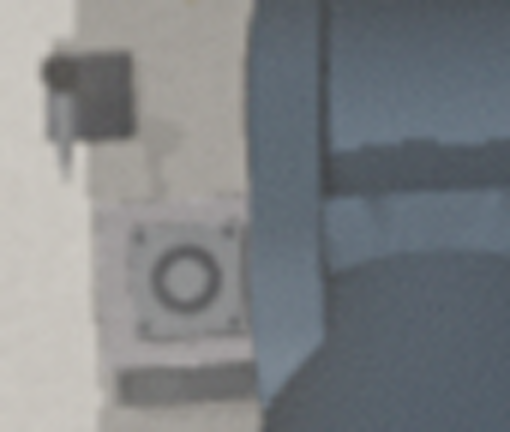

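Side crop: the plate is flat, with its front edge at (322,337)–(548,376), and the pointer's tip is near (270,354). Top crop: the tip is at (66,178) and the front edge at x≈97. The gap is still positive, and the lines agree.

Run:
```python
from h import *
u=np.array([-.0523,.9986,0]);f=lambda c,o:[(o[0]+(a+.5)/6-.5,o[1]+(b+.5)/6-.5) for a,b in c]
P=cast('side',f([(322,337),(548,376)],(215,225)),78);T=cast('side',f([(270,354)],(215,225)),79)
print('side',P.round(1).tolist(),P@u,T,T@u)
P=cast('top',f([(97,210),(101,350)],(215,150)),78);T=cast('top',f([(66,180)],(215,150)),79)
print('top',P.round(1).tolist(),P@u,T,T@u)
for n in('side5','top5'):
  cam=n[:-1];g=cv2.cvtColor(cv2.imread(f'pics/{n}.png'),6);
  for sc in (1,):
   for l in cv2.createLineSegmentDetector(cv2.LSD_REFINE_ADV,0.8,0.6,1.0).detect(g)[0][:,0]:
    Q=cast(cam,[l[:2],l[2:]],78)
    if Q[:,0].min()>510 and Q[:,0].max()<690 and Q[:,1].min()>200 and Q[:,1].max()<275: print(cam,l.round(1),Q[:,:2].round(1).tolist(),(Q@u).round(1))
print('pred tip 222.1; predicted nose', -60.7+275-8.98)
```

```text
side [[605.1, 238.4, 78.0], [516.9, 232.5, 78.0]] [206.39942399 205.15283841] [[621.65387994 250.46071759  79.        ]] [217.59757466]
top [[606.1, 236.9, 78.0], [530.2, 234.4, 78.0]] [204.82908421 206.3111043 ] [[622.45497121 253.62852489  79.        ]] [220.71904996]
side [271.3 294.5 273.7 282. ] [[587.4, 268.8], [591.8, 238.2]] [237.7 206.9]
side [240.6 281.7 254.1 283.7] [[665.6, 256.4], [634.0, 253.5]] [221.3 219.9]
side [270.2 280.  303.6 286.9] [[601.3, 235.4], [522.1, 233.1]] [203.6 205.4]
side [299.5 277.4 275.8 273.2] [[537.9, 212.5], [594.2, 215.9]] [184.  184.5]
side [280.6 270.7 295.8 273.3] [[585.5, 206.7], [549.2, 204.6]] [175.8 175.6]
top [222.1 173.1 221.6 161.8] [[644.1, 265.6], [681.2, 267.2]] [231.5 231.2]
top [239.6 200.9 235.6 189.4] [[552.6, 207.8], [590.2, 221.1]] [178.6 189.9]
pred tip 222.1; predicted nose 205.32000000000002
```

Run:
```python
from h import *
i=cv2.cvtColor(cv2.imread('pics/side5.png'),6)
print('side cols arm, rows 276..291')
for c in range(242,274,2): print(c,i[276:292,c].tolist())
t=cv2.cvtColor(cv2.imread('pics/top5.png'),6)
print('top rows, cols 218..236')
for r in range(163,184,2): print(r,t[r,218:236].tolist())
w=cv2.cvtColor(cv2.imread('pics/w1.png'),6)
print('w1 cols, rows 0..18')
for c in range(358,384,3): print(c,w[0:18,c].tolist())
```

```text
side cols arm, rows 276..291
242 [120, 118, 115, 110, 105, 100, 85, 60, 48, 45, 40, 39, 44, 43, 46, 48]
244 [120, 120, 118, 113, 106, 104, 97, 74, 56, 45, 40, 41, 38, 39, 40, 42]
246 [123, 124, 121, 115, 108, 104, 101, 79, 58, 39, 38, 41, 38, 42, 45, 44]
248 [122, 120, 120, 118, 110, 107, 102, 90, 69, 47, 40, 40, 40, 43, 44, 43]
250 [122, 120, 121, 119, 114, 106, 105, 98, 76, 53, 43, 42, 43, 43, 44, 43]
252 [121, 122, 118, 115, 110, 105, 103, 100, 84, 61, 54, 47, 55, 65, 73, 83]
254 [122, 117, 112, 109, 107, 101, 94, 92, 91, 96, 103, 104, 108, 114, 116, 118]
256 [122, 113, 109, 109, 108, 104, 98, 96, 93, 106, 118, 121, 120, 122, 121, 123]
258 [121, 120, 114, 112, 109, 107, 104, 95, 93, 105, 117, 121, 123, 122, 121, 120]
260 [122, 121, 121, 123, 121, 121, 115, 104, 104, 106, 115, 120, 122, 122, 121, 122]
262 [124, 122, 120, 122, 123, 122, 117, 110, 109, 110, 117, 123, 123, 121, 120, 121]
264 [123, 121, 121, 123, 126, 122, 118, 111, 107, 108, 114, 121, 123, 121, 121, 119]
266 [122, 123, 123, 122, 121, 119, 116, 111, 106, 107, 110, 116, 120, 122, 123, 122]
268 [121, 119, 121, 119, 107, 
[... 1416 characters left out ...]
, 154, 154, 155, 154, 153, 153, 154]
364 [212, 210, 202, 179, 161, 151, 134, 116, 115, 133, 147, 150, 152, 154, 156, 155, 155, 155]
367 [222, 220, 216, 199, 169, 140, 123, 114, 106, 114, 135, 147, 151, 152, 154, 155, 157, 157]
370 [219, 219, 219, 208, 173, 132, 117, 114, 107, 104, 124, 143, 153, 154, 155, 155, 155, 154]
373 [217, 217, 216, 200, 161, 124, 117, 117, 111, 100, 105, 132, 151, 158, 160, 160, 159, 158]
376 [215, 208, 185, 150, 121, 114, 118, 118, 112, 102, 97, 112, 139, 155, 159, 160, 159, 159]
379 [215, 205, 171, 136, 121, 123, 125, 123, 121, 119, 113, 104, 113, 140, 157, 161, 160, 159]
382 [216, 204, 174, 146, 135, 134, 133, 131, 131, 132, 127, 112, 111, 135, 151, 155, 153, 148]
```

drive_tool --motion '[{"xyz": [0.03,0,0],"rot": [0,0,0],"claw": -1},{"xyz": [0.03,0,0],"rot": [0,0,0],"claw": -1},{"xyz": [0,0,0],"rot": [0,0,0],"claw": -1},{"xyz": [0,0,0],"rot": [0,0,0],"claw": -1},{"xyz": [0,0,0],"rot": [0,0,0],"claw": -1}]'

```text
time_s: 9.75
tool_pos: [575.1, 35.0, 108.2]
ee_rot: [0.688, 0.725, 0.0, 0.001]
wrist_force: [1.2, -3.4, 8.4]
opening: 39.3
finger_force: 61.6
```

```bash
python3 st.py
python3 - <<'E'
from h import *
u=np.array([-.0523,.9986,0]);v=np.array([-.9986,-.0523,0])
a=np.mean([snapshot('side').astype(float) for _ in range(4)],0).astype(np.uint8);t=np.mean([snapshot('top').astype(float) for _ in range(4)],0).astype(np.uint8)
cv2.imwrite('pics/side6.png',a);cv2.imwrite('pics/top6.png',t)
# rectify each onto stand-parallel plane z=78.5: rows=u (0.25mm..), columns=-v
O=np.array([572.3,91.5,78.5]);O[2]=78.5
sx=np.arange(175,115,-.25);sy=np.arange(50,-110,-.4)[::1]
G=O+sx[:,None,None]*u+sy[None,:,None]*v
out=[]
for n,im in(('side',a),('top',t)):
    p=proj(n,G.reshape(-1,3)).reshape(len(sx),len(sy),2).astype(np.float32)
    r=cv2.remap(im,p[...,0],p[...,1],cv2.INTER_CUBIC);r=cv2.normalize(r,None,0,255,cv2.NORM_MINMAX)
    r=cv2.resize(r,(800,290),interpolation=1)
    for k in range(120,175,5): 
        y=int((175-k)/60*290);cv2.line(r,(0,y),(12 if k%10 else 25,y),(0,0,255),1)
    out.append(r)
cv2.imwrite('pics/c6.png',np.vstack(out))
E
```

```text
9.75 [575.09  34.96 108.2 ] [ 1.2 -3.4  8.4] [-0.58  0.1  -0.03] 39.31235698656052 92.99302574002623
off midline (world x) 0.45436746969971864 along u 4.834847072354453
```

View pics/c6.png

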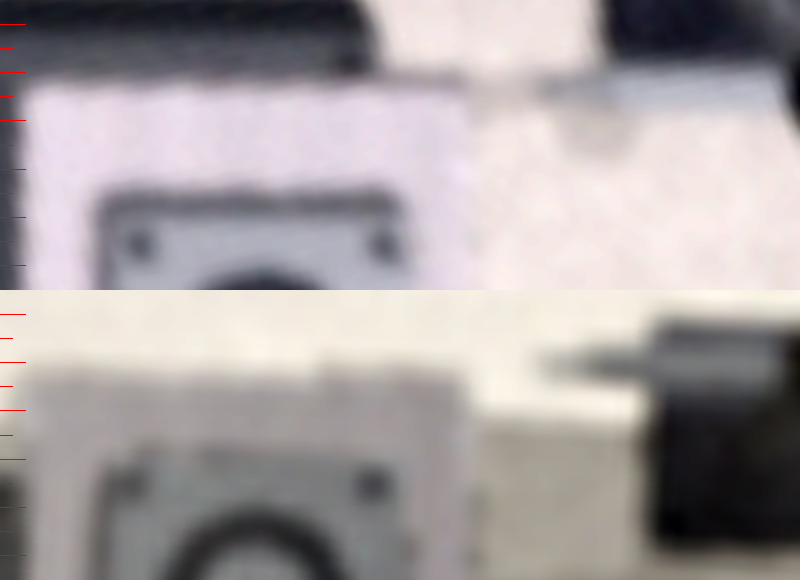

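Both rectified views put the front edge at about 158.0 mm beyond the stand's edge. The pointer tip reads 160 from the top and wrist cameras and about 157.5 from the side, giving a fused value of about 159.5. The plate is flat and clear of the gauge by over 10 mm. I'll nudge it forward 1.7 mm.

drive_tool --motion '[{"xyz": [0.007,0,0],"rot": [0,0,0],"claw": -1},{"xyz": [0,0,0],"rot": [0,0,0],"claw": -1},{"xyz": [0,0,0],"rot": [0,0,0],"claw": -1},{"xyz": [0,0,0],"rot": [0,0,0],"claw": -1}]'

```text
time_s: 10.65
tool_pos: [575.1, 36.0, 108.3]
ee_rot: [0.689, 0.725, -0.0, 0.001]
wrist_force: [0.3, -8.2, 11.8]
opening: 39.6
finger_force: 62.0
```

```bash
python3 st.py
```

```text
10.65 [575.05  35.97 108.31] [ 0.3 -8.2 11.8] [-1.78  0.08  0.07] 39.57477879192732 92.96661625240944
off midline (world x) 0.4655555803539073 along u 5.843654556719553
```

drive_tool --motion '[{"xyz": [0.004,0,0],"rot": [0,0,0],"claw": -1},{"xyz": [0,0,0],"rot": [0,0,0],"claw": -1},{"xyz": [0,0,0],"rot": [0,0,0],"claw": -1},{"xyz": [0,0,0],"rot": [0,0,0],"claw": -1}]'

```text
time_s: 11.15
tool_pos: [575.0, 36.8, 108.3]
ee_rot: [0.689, 0.725, -0.0, 0.002]
wrist_force: [0.5, -9.9, 11.0]
opening: 39.3
finger_force: 62.0
```

```bash
python3 st.py
python3 - <<'E'
from h import *
b=np.mean([snapshot('side').astype(float) for _ in range(4)],0)
cv2.imwrite('pics/side7.png',b)
g=lambda x:cv2.cvtColor(x.astype(np.uint8),6).astype(np.float32)
A=g(cv2.imread('pics/side6.png'));B=g(b);Z=g(cv2.imread('pics/side5.png'))
u=np.array([-.0523,.9986,0]);c=np.array([569,190,92.]);q=proj('side',[c,c+10*u]);print('px per 10mm',q[1]-q[0],q[0])
x,y=q[0].astype(int)
for n,I in(('5->6',(Z,A)),('6->7',(A,B))):
    P=[k[y-11:y+14,x-12:x+13].copy() for k in I];print(n,cv2.phaseCorrelate(P[0],P[1],cv2.createHanningWindow((25,25),cv2.CV_32F)))
    f=cv2.calcOpticalFlowPyrLK(I[0].astype(np.uint8),I[1].astype(np.uint8),np.float32([[[x,y]]]),None,winSize=(25,25));print(f[0]-[x,y])
E
```

```text
11.15 [575.02  36.82 108.34] [ 0.5 -9.9 11. ] [-2.02  0.21  0.07] 39.276088591991204 92.95958920518476
off midline (world x) 0.4819482875344647 along u 6.694186957922603
px per 10mm [-1.06558261  3.76706158] [289.09085237 263.14953904]
5->6 ((-1.2868162504259146, 4.874178306436844), 0.45601646194458006)
[[[-1.52770996  5.20236206]]]
6->7 ((0.43998072347729256, 1.2352359841579492), 0.8401308460235596)
[[[-0.20556641  0.7321167 ]]][ WARN:0@6.670] global loadsave.cpp:1063 imwrite_ Unsupported depth image for selected encoder is fallbacked to CV_8U.
```

```bash
python3 -c "
from bench import *
s=state();print(abs(s['qvel']).max());print(hand_in())"
```

```text
0.0015772085442980913
the job is handed in; nothing more can be done
None
```

The job is handed in, no verdict shown: I slid the plate flat through the guide and left it gripped and still, its front edge about 159.7 mm beyond the stand's edge and the pointer tip at about 159.5 mm (cameras read the tip from 157.5 to 160), clear of the gauge.

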